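Close the book press on a re-glued book

TASK

The re-glued green book still sticks out of the front of the small book press. With the fingertips alone push the book by its spine straight in until it rests squarely against the back stop, then push the wings of the press screw round clockwise, stroke after stroke, until the screw is fully tight and the press board clamps the book. Push gently, do not grip or lift anything, and leave the stamp, the tin and the soap where they are.

Things in the scene. Friction and masses are not known exactly. Their poses are not given: they have to be found in the camera images.
- press: Book press, fixed to the table. Origin: on the table top, on the vertical axis of the screw; x points to the back of the press, away from its open side where the book goes in, y to its left, z up. Pale wooden base, x from -83 to +81 mm, 284 mm wide in y, its top 28 mm above the table.
- back_stop (a point): Middle of the back stop's face, at base-top height: a wooden strip 200 mm long (along the press's y), 12 mm high, its face at x = +66 mm in the press's frame.
- bridge_top (a point): Middle of the top face (112 mm above the table) of the dark steel bridge, 36 (x) x 280 (y) x 20 mm, on two steel columns of 16 mm diameter at x = 0, y = +-118 mm in the press's frame; the book passes between them. On it stand a cap nut over each column (23 mm across, top 132 mm above the table) and, in the middle, a brass bush 34 mm across (top at 120 mm).
- book: Loose green book, 200 x 152 x 20 mm, 0.25 to 0.5 kg (slides at 2 to 5 N), flat on the press base, out at its front. Origin: centre of its underside. Own x along its 200 mm length; own y points out of its spine, to the open front of the press. Spine: flat face 20 mm high, 200 mm long, at own y = +76 mm. Home: origin at x = -10 mm in the press's frame and its spine 24 mm in front of the press board.
- platen: The press board, origin at the centre of its underside: a wooden board 124 (x) x 270 (y) x 18 mm between base and bridge, which slides on the columns and rises and falls with the screw. The book's top cover is 48 mm above the table; the board starts about 4 to 7 mm above it.
- screw (a joint): Angle of the press screw, rad; grows as it turns clockwise seen from above, which lowers screw and board 4 mm a turn. Starts at 4 to 9. Turns freely (2 N on a wing, 0.05 N m) until the board meets the book at 14.9, then stops hard within 0.5 rad; let go, it eases back to 15.0 and holds. In the press's frame wing_a lies at azimuth 90 deg minus this angle (counter-clockwise from x), wing_b opposite.
- screw_head (a point): Point on the vertical axis of the steel winged screw head, at mid-height of the wings; it sinks with the screw from 153 mm above the table at angle 0 to 143 mm when tight. The hub is 26 mm across, from 17 mm below to 5 mm above this point. The head clears the bush on the bridge by 16 mm at angle 0 and by 6 mm when tight.
- wing_a (a point): Centre of one of the two opposite wings: a flat upright round lobe, 26 mm across and 8 mm thick, in a plane through the screw axis, its centre 25 mm from the axis; so the wings reach out to 38 mm from the axis, and from 13 mm below to 13 mm above this point. Free above and all round.
- wing_b (a point): Centre of the other wing, alike.
- stamp: Bystander: loose rubber stamp with a turned wooden handle, 30 x 42 x 66 mm, upright on the table beside the press. Origin: centre of its underside.
- tin: Bystander: loose round balm tin, 54 mm across, 21 mm high, on the table beside the press. Origin: centre of its underside.
- soap: Bystander: loose paper-banded bar of soap, 53 x 78 x 25 mm, on the table beside the press. Origin: centre of its underside.

How it is judged:
By the outcome, as a careful person would: the job done as asked, in the order asked, and still so for the second after the job is handed in, with the robot touching nothing.
It also fails if it takes over 67 s, if anything falls off the work surface, if the arm or the gripper's body presses on something with over 40 N, if the wrist force passes 120 N, or if a joint passes its speed limit or range.

ROBOT

A 7-joint arm with a two-finger parallel gripper is mounted at the origin on a cart in front of the work surface, level with it; the furniture and walls round the work are solid. World frame = base frame: x ahead of the robot, y to its left, z up, the work surface at z = 0. Lengths are in m, angles in rad, forces in N, time in s.
With the tool pointing down it reaches from about 0.425 to 0.925 m from the base axis. Payload 6.8 kg.
Tool frame: the origin (TCP) lies on the centre line of the jaws, within the pads' length; the fingertips stand 8 mm ahead of it and the grasp point (between the pads) lies 11 mm behind it (bot.tips_ahead is the distance from the TCP to the fingertips, in m); z points along the fingers, y is the line along which they close (so a half turn about z gives the same grasp; the last joint's range is limited). The gripper opens to 85 mm and grips with 20 to 120 N. Pads are 22 mm wide; open, the fingers measure 114 mm over their backs; the gripper's body (76 mm by 85 mm) begins 54 mm behind the grasp point. The pads swing forward as they close: fully open they stand 13 mm farther back than shut.
Start: joints at [1.026, 0.477, 0.022, 1.555, -0.011, 1.109, -0.083], TCP at [0.286, -0.612, 0.239] pointing down, gripper open.
Joint ranges: [-2.96, 2.96], [-0.34, 2.1], [-1.41, 1.46], [0.24, 2.44], [-1.37, 4.51], [0.17, 1.92], [-2.96, 2.96]. Speed limits (rad/s): [2.39, 2.39, 3.14, 3.14, 3.14, 3.14, 3.14].

INTERFACE

Orientations are given as a unit quaternion [w, x, y, z].
In Python, from station import bot gives the robot as it stands.
- The arm moves only by the tool send_rows, never from a script. Its argument "deltas" is text: rows parted by semicolons, each of 4 numbers parted by spaces: the shift along the tool's x, y, z in m, then the turn about the tool's z in degrees. In form: x y z spin; .... A call has 1 to 5 rows; each row is the pose to reach, as a shift and turn from the pose commanded when the call began, along the tool's axes at that moment; what a row does not reach only later rows make up. A row lasts 1/10 s, in which the tool goes at most 50 mm and 8.59 degrees, less where a joint would pass 70% of its speed; a pose out of reach is approached as far as the arm can. A call with a gripper value outside its range is refused whole. "claw" is the opening, from 0 (shut) to 1 (fully open), set as the call begins (left out, the last holds). The fingers move at their own pace and stop on an object; "force" is the grip in N (left out, the last holds). Time passes only in rows, so rows that repeat a pose let the fingers close. It gives the time, the measured TCP pose, the force, the opening and the grip force at its end, in the units of the state.
- bot.get_obs(): the state, without advancing time (a new reading comes with each control period).
- bot.read_camera(name): name is "side" or "top" or "wrist"; returns a dict with "img" (480x640x3 uint8, red, green, blue), "depth" (480x640 float32, m along the optical axis (not along the pixel's ray), 0 where there is no reading), "fx", "fy", "cx", "cy" (pixels), "camera_from_world" (4x4, takes a point from world to camera coordinates). Camera axes: x right, y up, looking along -z (the intrinsics and any distortion apply to the point x, -y, -z); pixel columns grow to the right and rows downward; lengths in m; the calibration is good to about 2 mm. A picture is of the moment at which its call begins.
- bot.hand_in(): hands the job in; it is judged then, once.
Trained networks look in a picture, given as the dict that the camera call returned (one of the last four; its "shot" number tells which), for a name from the list of things; names that differ only in an ending like _2 or _b are one class to them, and where a whole thing is asked for, a point or a joint stands for the part that bears it (a point fixed in the world has none). Each returns a list of dicts, best first, with "confidence" (0 to 1); they miss things now and then, are a little off and sometimes report something else, mostly with a low value. They report only what shows in the picture. A call takes as long as a camera call.
- bot.masks_of(picture, query): "mask" (480x640 bool, what is visible of it).
- bot.landmark_of(picture, query): "xyz" ([x, y, z] in m, in world coordinates, good to about 4 mm: a listed point, or the origin of a listed thing).
The state is a dict: "t": time; "q": joint angles; "joint_vel": joint speeds; "joint_torque": joint torques, N m; "eef_pos": TCP position; "tool_rot": TCP orientation; "contact_force": force on the tool from outside, world axes, zero at the start; "torque": the same for the moment, N m; "gripper_width": opening from 0.0 (shut) to 1.0 (fully open); "grasp_force": force on a finger pad.
Only numpy, scipy, OpenCV 4.12 (cv2) and the standard library are available. Lean on these libraries where they do the work, as an engineer would, in place of code of your own. Each camera call takes 0.05 s, during which the arm holds its last target. There are 200 camera calls.

## Working session

There is one attempt and no reset: what is moved stays moved. The work goes in short steps, Python scripts to look and compute and a tool call to move; the robot and the scene stay as the last step left them, time stands still between calls to the robot, and variables do not carry over. Pictures are saved under pics/ and viewed, at most 10 in all, crops included, and the job is handed in when it is done.

Besides the shell and the picture viewer there is one more tool, called after "Request:" in YAML: its name, and indented under it one key for each argument. send_rows: Moves the arm, as the interface text tells. Its arguments: {"type":"object","properties":{"deltas":{"type":"string"},"claw":{"type":"number"},"force":{"type":"number"}},"required":["deltas"]}

```bash
mkdir -p pics
cat > h.py <<'E'
import numpy as np, cv2
from station import bot
def shot(n,f=None):
    p=bot.read_camera(n)
    if f: cv2.imwrite('pics/'+f,p['img'][:,:,::-1])
    return p
def world(p,u,v,d=None):
    if d is None: d=p['depth'][v,u]
    c=np.array([(u-p['cx'])/p['fx']*d,-(v-p['cy'])/p['fy']*d,-d,1])
    return (np.linalg.inv(p['camera_from_world'])@c)[:3]
E
python3 - <<'E'
from h import *
o=bot.get_obs();print(o['t'],o['eef_pos'],o['tool_rot'],bot.tips_ahead,o['contact_force'])
for n in('top','side'):
    p=shot(n,n+'1.png')
    for q in['press','back_stop','bridge_top','book','platen','screw_head','wing_a','stamp','tin','soap']:
        for r in bot.landmark_of(p,q)[:2]:print(n,q,np.round(r['xyz'],4),round(r['confidence'],2))
    print(np.round(p['camera_from_world'],3).tolist())
E
```

```text
0.0 [ 0.28528037 -0.61112857  0.2383334 ] [-8.58441400e-04  9.76241877e-01  2.16681764e-01 -2.73417162e-04] 0.008 [ 0.14779395  0.17053718 -0.53624751]
top press [0.6283 0.034  0.0055] 0.72
top back_stop [0.6879 0.0198 0.0279] 0.64
top bridge_top [0.629  0.036  0.1153] 0.66
top book [0.5934 0.0373 0.0287] 0.6
top platen [0.626  0.0395 0.055 ] 0.96
top platen [0.6259 0.0358 0.1162] 0.32
top screw_head [0.6279 0.0335 0.148 ] 0.76
top screw_head [0.5909 0.0412 0.0295] 0.69
top wing_a [0.6082 0.0186 0.1512] 0.67
top wing_a [0.6505 0.0488 0.1497] 0.61
top stamp [0.5772 0.2472 0.0011] 0.74
top tin [ 0.5257 -0.1316 -0.0024] 0.56
top soap [ 0.6212 -0.1772  0.0015] 0.91
top soap [0.5915 0.0363 0.0281] 0.51
[[-0.016, -0.999, 0.031, 0.01], [0.997, -0.013, 0.077, -0.605], [-0.076, 0.032, 0.997, -1.139], [0.0, 0.0, 0.0, 1.0]]
side press [0.6255 0.0314 0.0007] 0.56
side back_stop [0.6249 0.0362 0.0483] 0.4
side bridge_top [0.6245 0.0364 0.1146] 0.89
side book [0.5921 0.0398 0.0303] 0.56
side platen [0.6257 0.0329 0.0506] 0.65
side screw_head [0.6248 0.0311 0.1521] 0.72
side wing_a [0.6032 0.0226 0.1546] 0.59
side wing_a [0.6445 0.0522 0.1484] 0.58
side stamp [ 0.5762  0.248  -0.001 ] 0.81
side tin [ 5.272e-01 -1.288e-01 -2.000e-04] 0.58
side soap [ 0.6205 -0.175   0.001 ] 0.62
[[-0.974, -0.226, 0.021, 0.579], [0.141, -0.532, 0.835, -0.164], [-0.178, 0.816, 0.55, -1.12], [0.0, 0.0, 0.0, 1.0]]
```

View pics/top1.png

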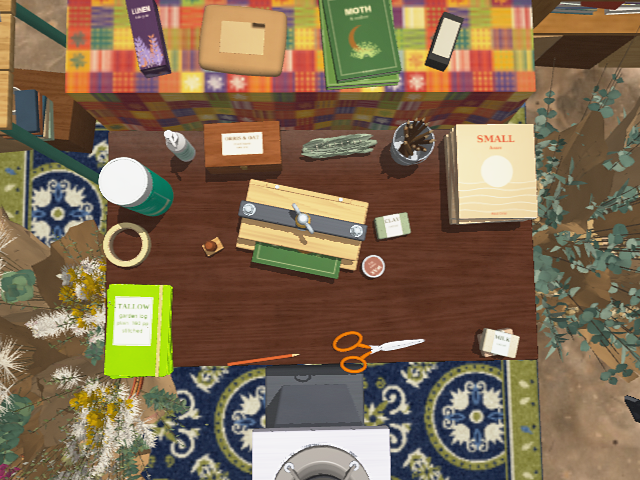

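View pics/side1.png

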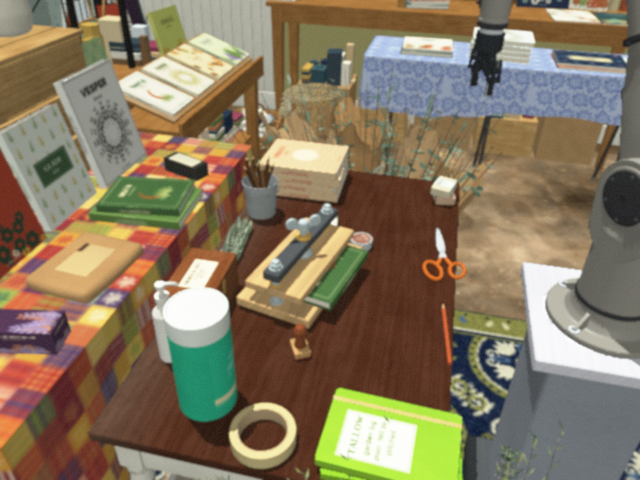

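The press sits at about (302,222) px in the top view, turned roughly 10°. The green book's spine shows at its front, from (253,263) to (340,275). Next I'll measure the poses from depth.

```bash
cat >> h.py <<'E'
def cloud(p):
    v,u=np.mgrid[:480,:640]; d=p['depth']
    c=np.stack([(u-p['cx'])/p['fx']*d,-(v-p['cy'])/p['fy']*d,-d,np.ones_like(d)],-1)
    w=(c@np.linalg.inv(p['camera_from_world']).T)[...,:3]; w[d==0]=9
    return w
def rect(xy):
    return cv2.minAreaRect((xy*1000).astype(np.float32))
E
python3 - <<'E'
from h import *
p=shot('top'); w=cloud(p); hsv=cv2.cvtColor(p['img'],cv2.COLOR_RGB2HSV)
roi=(abs(w[...,0]-.63)<.15)&(abs(w[...,1]-.035)<.17)
z=w[...,2]
br=roi&(abs(z-.112)<.007)
bx=w[br][:,:2]; c=bx.mean(0)
print('bridge',rect(bx),br.sum(),np.median(z[br]))
print('base',rect(w[roi&(abs(z-.028)<.006)&(hsv[...,0]<30)][:,:2]))
pl=roi&(z>.058)&(z<.085)&(hsv[...,0]<32); print('platen',rect(w[pl][:,:2]),np.median(z[pl]),pl.sum())
bk=roi&(abs(z-.048)<.008)&(hsv[...,0]>45)&(hsv[...,0]<95)&(hsv[...,1]>60)
k=cv2.morphologyEx(bk.astype(np.uint8),cv2.MORPH_OPEN,np.ones((3,3)))>0
print('book',rect(w[k][:,:2]),np.median(z[k]),cv2.boxPoints(rect(w[k][:,:2])))
wi=roi&(z>.138); print('wing',rect(w[wi][:,:2]),w[wi].mean(0),z[wi].max(),wi.sum())
v,u=np.where(k); 
for U in range(u.min()+3,u.max()-2,10):
    V=v[u==U].max(); print(U,V,np.round(w[V,U],4))
E
```

```text
bridge ((627.5126342773438, 36.975502014160156), (279.4172668457031, 36.09329605102539), 77.93120574951172) 1807 0.11031774450217746
base ((653.1688232421875, 32.460906982421875), (379.9972229003906, 220.31773376464844), 77.20006561279297)
platen ((670.6326293945312, 58.54686737060547), (330.4387512207031, 199.1016387939453), 77.88223266601562) 0.06951242092078758 5149
book ((543.7533569335938, 52.02226257324219), (198.49533081054688, 47.33960723876953), 77.67101287841797) 0.04635149496282742 [[499.43762  -39.882427]
 [545.6854   -49.990604]
 [588.0691   143.92696 ]
 [541.8213   154.03513 ]]
wing ((626.7900390625, 37.024818420410156), (71.84480285644531, 22.342540740966797), 45.176204681396484) [0.6265876  0.03722233 0.15220381] 0.1635577830196977 203
255 262 [0.5399 0.1451 0.0464]
265 263 [0.5372 0.1224 0.0477]
275 266 [0.5301 0.1    0.0454]
285 267 [0.5275 0.0774 0.0442]
295 270 [0.5204 0.0547 0.0474]
305 272 [0.5155 0.0321 0.0418]
315 273 [0.5129 0.0094 0.0474]
325 276 [ 0.5057 -0.0133  0.0448]
335 277 [ 0.5031 -0.0359  0.0467]
```

```bash
cat >> h.py <<'E'
from scipy.spatial.transform import Rotation as R
AX=np.array([.6275,.037]); YAW=-12.07
def st():
    o=bot.get_obs(); q=o['tool_rot']; r=R.from_quat([q[1],q[2],q[3],q[0]])
    X=r.as_matrix()[:,0]; yaw=np.degrees(np.arctan2(X[1],X[0]))
    c,s=np.cos(np.radians(YAW)),np.sin(np.radians(YAW)); d=o['eef_pos'][:2]-AX
    return o,r,yaw,np.array([c*d[0]+s*d[1],-s*d[0]+c*d[1]])
def to(xp,yp,z,yawp):
    """deltas from measured pose to press-frame xp,yp (m), TCP z, tool-x yaw in press frame (deg)"""
    o,r,yaw,d=st(); c,s=np.cos(np.radians(YAW)),np.sin(np.radians(YAW))
    t=np.array([AX[0]+c*xp-s*yp,AX[1]+s*xp+c*yp,z])
    dd=r.inv().apply(t-o['eef_pos']); spin=(yaw-YAW-yawp+180)%360-180
    print('t',round(o['t'],2),'press xy',np.round(d*1000,1),'z',round(o['eef_pos'][2],4),'yawp',round(yaw-YAW,2),'F',np.round(o['contact_force'],1),'M',np.round(o['torque'],2),'q7',round(o['q'][6],2),'w',round(o['gripper_width'],2))
    print('delta',np.round(dd,4),'spin',round(spin,1))
E
python3 -c "
from h import *
to(-.15,-.0027,.2,0)"
```

```text
t 1.15 press xy [-198.7 -705.8] z 0.2393 yawp 37.09 F [ 0.  -0.2  0.2] M [-0.04  0.03  0.01] q7 -0.08 w 1.0
delta [ 0.4629 -0.5314  0.0393] spin 37.1
```

Request:
send_rows:
  deltas: "0.031 -0.036 0 0; 0.062 -0.071 0 0; 0.093 -0.107 0 0; 0.124 -0.142 0 0; 0.155 -0.178 0 0"
  claw: 1

```text
t: 1.65
eef_pos: [0.3511, -0.3831, 0.2395]
tool_rot: [0.0, 0.976, 0.217, 0.0]
contact_force: [1.0, -0.6, 1.0]
gripper_width: 1.003
grasp_force: 0.0
```

Request:
send_rows:
  deltas: "0.031 -0.036 0 0; 0.062 -0.071 0 0; 0.093 -0.107 0 0; 0.124 -0.142 0 0; 0.155 -0.178 0 0"

```text
t: 2.15
eef_pos: [0.4162, -0.1562, 0.2397]
tool_rot: [0.0, 0.976, 0.217, 0.0]
contact_force: [1.2, -0.4, 0.7]
gripper_width: 0.994
grasp_force: 0.0
```

Request:
send_rows:
  deltas: "0.031 -0.035 0.005 7.5; 0.062 -0.07 0.01 15; 0.093 -0.105 0.02 22.5; 0.124 -0.14 0.03 30; 0.153 -0.175 0.04 37.1"

```text
t: 2.65
eef_pos: [0.4741, 0.0392, 0.2056]
tool_rot: [0.0, 0.996, -0.088, 0.001]
contact_force: [0.0, -0.8, 0.2]
gripper_width: 1.0
grasp_force: 0.0
```

Run:
```python
from h import *
to(-.15,-.0027,.1,0)
p=shot('side'); w=cloud(p); o=st()[0]
m=(np.linalg.norm(w[...,:2]-o['eef_pos'][:2],axis=-1)<.075)&(w[...,2]>.1)
z=np.sort(w[m][:,2]); print(z[:20],m.sum())
cv2.imwrite('pics/side2.png',p['img'][:,:,::-1])
p=shot('wrist','wrist2.png')
to(-.15,-.0027,.1,0)
```

```text
t 2.65 press xy [-150.4  -30. ] z 0.2056 yawp 1.97 F [ 0.  -0.8  0.2] M [ 0.01 -0.01  0.  ] q7 -2.05 w 1.0
delta [ 0.0012 -0.0272  0.1056] spin 2.0
[0.20921367 0.21014867 0.21063821 0.21103925 0.21119129 0.21121292
 0.21128927 0.2115262  0.2116233  0.21176972 0.21192488 0.21206631
 0.21249707 0.21271749 0.21278181 0.21286295 0.21287988 0.21304286
 0.21304399 0.21306135] 10004
t 2.75 press xy [-151.4  -25.4] z 0.2051 yawp 2.52 F [-0.3 -0.8  0.5] M [ 0.    0.05 -0.04] q7 -2.05 w 1.0
delta [ 0.0024 -0.0223  0.1051] spin 2.5
```

View pics/wrist2.png

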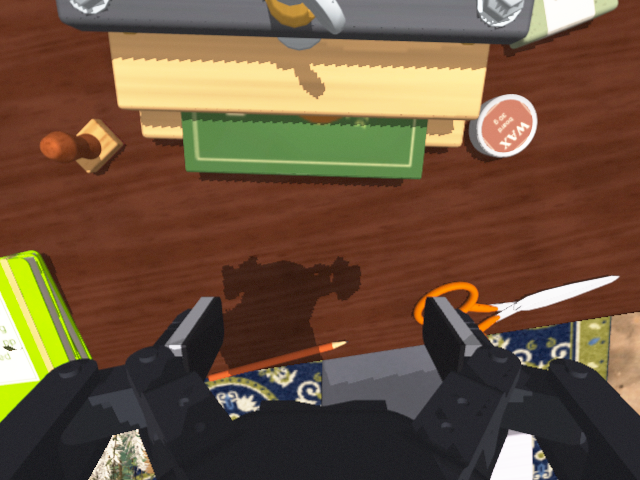

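The wrist view shows the spine edge running from (185,170) to (422,178). The open fingertips sit at (195,320) and (450,320), with clear table below them. From depth, the open tips are about 5 mm above the TCP. Next I'll align and descend in front of the spine.

Request:
send_rows:
  deltas: "0.002 -0.022 0.04 2.5; 0.002 -0.022 0.08 2.5; 0.002 -0.022 0.12 2.5; 0.002 -0.022 0.16 2.5; 0.002 -0.022 0.171 2.5"

```text
t: 3.25
eef_pos: [0.4768, 0.0579, 0.0314]
tool_rot: [0.001, 0.994, -0.107, -0.003]
contact_force: [-0.7, 0.3, 0.3]
gripper_width: 1.0
grasp_force: 0.0
```

```bash
python3 -c "
from h import *
to(-.12,-.0027,.033,0)"
```

```text
t 3.25 press xy [-151.7  -11. ] z 0.0314 yawp -0.17 F [-0.7  0.3  0.3] M [-0.02  0.02 -0.  ] q7 -2.29 w 1.0
delta [ 0.0317 -0.0084 -0.0018] spin -0.2
```

Request:
send_rows:
  deltas: "0.01 -0.008 -0.002 0; 0.018 -0.008 -0.002 0; 0.024 -0.008 -0.002 0; 0.027 -0.008 -0.002 0; 0.027 -0.008 -0.002 0"

```text
t: 3.75
eef_pos: [0.5085, 0.0609, 0.0375]
tool_rot: [-0.0, 0.994, -0.107, 0.001]
contact_force: [-0.0, -0.9, -0.2]
gripper_width: 1.002
grasp_force: 0.0
```

```bash
python3 -c "
from h import *
to(-.097,-.0027,.033,0)"
```

```text
t 3.75 press xy [-121.4   -1.5] z 0.0375 yawp -0.24 F [-0.  -0.9 -0.2] M [ 0.03 -0.02 -0.01] q7 -2.27 w 1.0
delta [0.0244 0.0011 0.0045] spin -0.2
```

Request:
send_rows:
  deltas: "0.002 0 0.004 0; 0.004 0 0.004 0; 0.006 0 0.004 0; 0.008 0 0.004 0; 0.01 0 0.004 0"

```text
t: 4.25
eef_pos: [0.5171, 0.0589, 0.0323]
tool_rot: [0.0, 0.994, -0.107, -0.0]
contact_force: [-1.8, -0.2, -1.5]
gripper_width: 1.002
grasp_force: 0.7
```

Request:
send_rows:
  deltas: "0.002 0 0 0; 0.004 0 0 0; 0.006 0 0 0; 0.007 0 0 0; 0.008 0 0 0"

```text
t: 4.75
eef_pos: [0.525, 0.0573, 0.0325]
tool_rot: [0.0, 0.994, -0.107, -0.0]
contact_force: [-2.1, 0.6, -0.1]
gripper_width: 0.998
grasp_force: 0.9
```

```bash
python3 -c "
from h import *
to(-.097,-.0027,.033,0)"
```

```text
t 4.75 press xy [-104.4   -1.6] z 0.0325 yawp -0.2 F [-2.1  0.6 -0.1] M [0.09 0.38 0.01] q7 -2.25 w 1.0
delta [ 0.0074  0.0011 -0.0005] spin -0.2
```

Request:
send_rows:
  deltas: "0.0015 0 0 0; 0.003 0 0 0; 0.004 0 0 0; 0.005 0 0 0; 0.005 0 0 0"

```text
t: 5.25
eef_pos: [0.5301, 0.0562, 0.0325]
tool_rot: [0.0, 0.994, -0.107, 0.0]
contact_force: [-1.4, -0.5, -0.9]
gripper_width: 0.999
grasp_force: 0.5
```

Run:
```python
from h import *
to(-.097,-.0027,.033,0)
p=shot('wrist'); w=cloud(p); hsv=cv2.cvtColor(p['img'],cv2.COLOR_RGB2HSV)
z=w[...,2]; k=(abs(w[...,0]-.63)<.15)&(abs(w[...,1]-.035)<.17)&(abs(z-.048)<.008)&(hsv[...,0]>45)&(hsv[...,0]<95)&(hsv[...,1]>60)
print(k.sum(), rect(w[k][:,:2]) if k.any() else '')
```

```text
t 5.25 press xy [-99.2  -1.6] z 0.0325 yawp -0.21 F [-1.4 -0.5 -0.9] M [0.04 0.21 0.08] q7 -2.25 w 1.0
delta [ 0.0022  0.0011 -0.0005] spin -0.2
18801 ((549.2660522460938, 52.326045989990234), (199.58250427246094, 22.36712074279785), 77.9970474243164)
```

Request:
send_rows:
  deltas: "0.001 0 0 0; 0.002 0 0 0; 0.003 0 0 0; 0.003 0 0 0; 0.003 0 0 0"

```text
t: 5.8
eef_pos: [0.5328, 0.0556, 0.0325]
tool_rot: [0.0, 0.994, -0.107, 0.0]
contact_force: [-2.6, -0.1, 1.3]
gripper_width: 1.001
grasp_force: 1.0
```

Request:
send_rows:
  deltas: "0.0005 0 0 0; 0.001 0 0 0; 0.001 0 0 0"

```text
t: 6.1
eef_pos: [0.5329, 0.0556, 0.0324]
tool_rot: [0.0, 0.994, -0.107, -0.001]
contact_force: [-5.4, 0.5, 3.5]
gripper_width: 0.999
grasp_force: 2.7
```

Request:
send_rows:
  deltas: "0.0005 0 0 0; 0.001 0 0 0; 0.001 0 0 0"

```text
t: 6.4
eef_pos: [0.5329, 0.0555, 0.0322]
tool_rot: [0.0, 0.994, -0.107, -0.002]
contact_force: [-7.0, 1.6, 5.1]
gripper_width: 1.0
grasp_force: 3.8
```

Request:
send_rows:
  deltas: "0.0005 0 0 0; 0.001 0 0 0; 0.001 0 0 0"

```text
t: 6.7
eef_pos: [0.533, 0.0554, 0.0321]
tool_rot: [0.001, 0.994, -0.106, -0.002]
contact_force: [-10.0, 2.5, 6.9]
gripper_width: 1.001
grasp_force: 5.0
```

Run:
```python
from h import *
to(-.097,-.0027,.033,0)
p=shot('wrist'); w=cloud(p); hsv=cv2.cvtColor(p['img'],cv2.COLOR_RGB2HSV)
z=w[...,2]; k=(abs(w[...,0]-.63)<.15)&(abs(w[...,1]-.035)<.17)&(abs(z-.048)<.008)&(hsv[...,0]>45)&(hsv[...,0]<95)&(hsv[...,1]>60)
print(k.sum(), rect(w[k][:,:2]) if k.any() else '')
```

```text
t 6.7 press xy [-96.3  -1.8] z 0.0321 yawp -0.14 F [-10.    2.5   6.9] M [0.42 1.91 0.1 ] q7 -2.24 w 1.0
delta [-0.0007  0.0009 -0.0009] spin -0.1
13990 ((550.6323852539062, 52.10118865966797), (200.6210174560547, 18.319683074951172), 77.95820617675781)
```

The book has stalled at the stop, with force climbing to 10 N and no more travel. It sits square to within 0.1°. Now I'll retreat, rise and prepare for the screw.

Request:
send_rows:
  deltas: "-0.025 0 0 0; -0.05 0 0 0; -0.05 0 -0.04 0; -0.05 0 -0.09 -8; -0.05 0 -0.14 -16"

```text
t: 7.25
eef_pos: [0.4871, 0.0656, 0.1742]
tool_rot: [0.0, 0.999, 0.035, 0.0]
contact_force: [1.8, 0.3, -0.8]
gripper_width: 1.0
grasp_force: 0.0
```

Request:
send_rows:
  deltas: "0 0 -0.02 -8.5; 0 0 -0.04 -17; 0 0 -0.05 -25.5; 0 0 -0.05 -34; 0 0 -0.05 -42.5"
  claw: 0.6

```text
t: 7.75
eef_pos: [0.488, 0.0654, 0.2234]
tool_rot: [0.001, 0.919, 0.395, 0.001]
contact_force: [0.1, -0.2, -0.6]
gripper_width: 0.599
grasp_force: 0.0
```

Request:
send_rows:
  deltas: "0 0 0 -8.5; 0 0 0 -17; 0 0 0 -25.5; 0 0 0 -34; 0 0 0 -42.5"

```text
t: 8.25
eef_pos: [0.4878, 0.0654, 0.2228]
tool_rot: [0.001, 0.713, 0.701, 0.001]
contact_force: [-0.3, -0.7, -0.0]
gripper_width: 0.591
grasp_force: 0.0
```

Run:
```python
from h import *
to(0,0,.22,202)
p=shot('top'); w=cloud(p); z=w[...,2]
q=shot('side'); ws=cloud(q); o=st()[0]; d=np.linalg.norm(ws[...,:2]-o['eef_pos'][:2],axis=-1)
zz=np.sort(ws[(d<.06)&(ws[...,2]>.13)][:,2]); print('tip z',zz[:12], o['eef_pos'][2])
cv2.imwrite('pics/side3.png',np.hstack([q['img'][100:400,150:500,::-1]]))
for pp,W in((p,w),(q,ws)):
    m=(np.linalg.norm(W[...,:2]-AX,axis=-1)<.045)&(W[...,2]>.138)&(W[...,2]<.17)
    print(m.sum(), rect(W[m][:,:2]) if m.any() else '', W[m].max(0))
    m2=(np.linalg.norm(W[...,:2]-AX,axis=-1)<.12)&(abs(W[...,2]-.11)<.006); print(rect(W[m2][:,:2])[2])
    for n in('wing_a','screw_head'):
        for r in bot.landmark_of(pp,n)[:2]: print(n,np.round(r['xyz'],4),round(r['confidence'],2))
```

```text
t 8.25 press xy [-142.6   -1.4] z 0.2228 yawp 101.11 F [-0.3 -0.7 -0. ] M [-0.    0.06 -0.05] q7 -0.47 w 0.59
delta [-0.0261  0.1402  0.0031] spin -100.9
tip z [0.2192305  0.21943525 0.21947651 0.2195298  0.2198004  0.21991206
 0.22035537 0.22067212 0.22100227 0.22134303 0.22191825 0.22192994] 0.2227439012184109
206 ((626.9892578125, 36.9452018737793), (71.810546875, 22.17686653137207), 45.50794219970703) [0.65921272 0.05770898 0.16199629]
77.87106323242188
wing_a [0.6066 0.0224 0.1501] 0.71
wing_a [0.6477 0.0514 0.15  ] 0.69
screw_head [ 0.5317 -0.1327 -0.0028] 0.2
345 ((625.177001953125, 39.76032257080078), (74.77618408203125, 22.129201889038086), 34.39533615112305) [0.65800449 0.06104049 0.16288019]
77.76347351074219
wing_a [0.648  0.051  0.1511] 0.84
wing_a [0.6009 0.0246 0.1551] 0.69
screw_head [0.6247 0.032  0.1508] 0.81
screw_head [0.6247 0.038  0.1141] 0.26
```

View pics/side3.png

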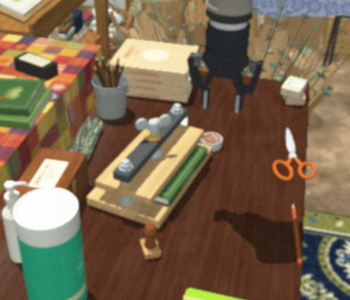

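The side view shows the gripper behind and to the right of the press, with the wings at (155,125) in the crop and clear. Next I'll move over the screw and rotate to the insertion angle.

Request:
send_rows:
  deltas: "-0.005 0.028 0 -8.5; -0.01 0.056 0 -17; -0.016 0.084 0 -25.5; -0.021 0.112 0 -34; -0.026 0.14 0 -42.5"

```text
t: 9.05
eef_pos: [0.6275, 0.0361, 0.2224]
tool_rot: [0.0, 0.411, 0.911, -0.0]
contact_force: [0.3, 0.9, 0.6]
gripper_width: 0.602
grasp_force: 0.0
```

Request:
send_rows:
  deltas: "0 0 0 -8.5; 0 0 0 -17; 0 0 0 -25.5; 0 0 0 -34; 0 0 0 -42.5"

```text
t: 9.55
eef_pos: [0.6264, 0.0364, 0.2223]
tool_rot: [0.0, 0.053, 0.999, -0.0]
contact_force: [-0.4, -0.3, -0.2]
gripper_width: 0.599
grasp_force: 0.0
```

Run:
```python
from h import *
to(0,0,.144,192)
p=shot('wrist','wrist4.png'); W=cloud(p)
rr=np.linalg.norm(W[...,:2]-AX,axis=-1)
m=(rr<.042)&(rr>.018)&(W[...,2]>.14)&(W[...,2]<.17)
d=W[m][:,:2]-AX; print(m.sum(), W[m].max(0)); a=np.angle(np.mean(np.exp(2j*np.arctan2(d[:,1],d[:,0]))))/2; print('wing az press',np.degrees(a)-YAW)
to(0,0,.144,192)
```

```text
t 9.55 press xy [-1.  -0.8] z 0.2223 yawp 186.01 F [-0.4 -0.3 -0.2] M [-0.04  0.05 -0.  ] q7 0.9 w 0.6
delta [-0.001   0.0007  0.0783] spin -6.0
1003 [0.65949415 0.06069777 0.16323025]
wing az press 44.7444721296219
t 9.6 press xy [-0.9 -1. ] z 0.2221 yawp 186.41 F [ 0.2 -0.9 -0.1] M [ 0.01 -0.03 -0.03] q7 0.91 w 0.6
delta [-0.0011  0.0009  0.0781] spin -5.6
```

View pics/wrist4.png

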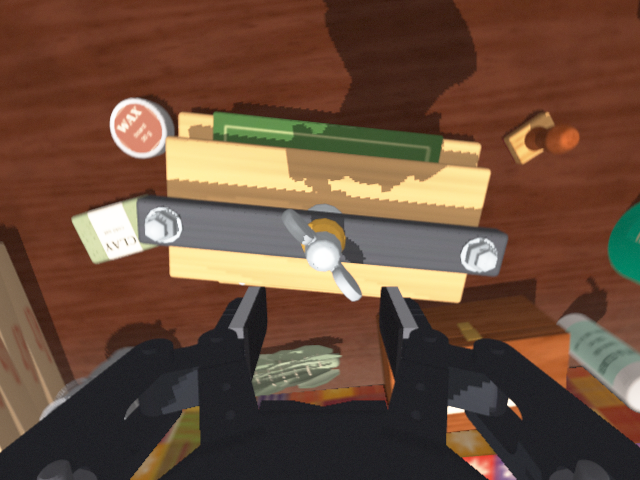

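The wrist view shows the wings running from (285,215) to (355,295) with the hub at (322,255). They clear both fingers' planned positions on either side, so I'll descend and start a stroke.

Request:
send_rows:
  deltas: "-0.001 0.001 0.02 -6; -0.001 0.001 0.04 -6; -0.001 0.001 0.058 -6; -0.001 0.001 0.07 -6; -0.001 0.001 0.078 -6"

```text
t: 10.1
eef_pos: [0.6271, 0.0373, 0.1433]
tool_rot: [-0.001, 0.003, 1.0, -0.0]
contact_force: [0.3, 0.2, -0.5]
gripper_width: 0.599
grasp_force: 0.0
```

Request:
send_rows:
  deltas: "0 0 0 3; 0 0 0 10; 0 0 0 18; 0 0 0 26; 0 0 0 34"

```text
t: 10.6
eef_pos: [0.6282, 0.037, 0.1449]
tool_rot: [0.001, 0.298, 0.955, -0.0]
contact_force: [2.1, -1.6, -1.7]
gripper_width: 0.604
grasp_force: 0.9
```

```bash
python3 -c "
from h import *
to(0,0,.144,192)"
```

```text
t 10.6 press xy [0.6 0.1] z 0.1449 yawp 157.39 F [ 2.1 -1.6 -1.7] M [-0.21 -0.32  0.07] q7 0.4 w 0.6
delta [ 0.0005 -0.0004  0.0009] spin -34.6
```

Request:
send_rows:
  deltas: "0 0 0 8.5; 0 0 0 17; 0 0 0 25.5; 0 0 0 34; 0 0 0 42.5"

```text
t: 11.1
eef_pos: [0.6279, 0.0366, 0.1448]
tool_rot: [0.001, 0.624, 0.781, -0.0]
contact_force: [0.1, -1.2, -0.4]
gripper_width: 0.602
grasp_force: 0.9
```

Request:
send_rows:
  deltas: "0 0 0 8.5; 0 0 0 17; 0 0 0 25.5; 0 0 0 34; 0 0 0 42.5"

```text
t: 11.6
eef_pos: [0.6273, 0.0367, 0.1446]
tool_rot: [0.001, 0.865, 0.502, -0.0]
contact_force: [-0.9, -1.5, -1.0]
gripper_width: 0.596
grasp_force: 0.8
```

```bash
python3 -c "
from h import *
to(0,0,.144,192)"
```

```text
t 11.6 press xy [-0.1 -0.3] z 0.1446 yawp 72.37 F [-0.9 -1.5 -1. ] M [-0.4   0.24  0.01] q7 -0.9 w 0.6
delta [ 0.0003 -0.      0.0006] spin -119.6
```

Request:
send_rows:
  deltas: "0 0 0 8.5; 0 0 0 17; 0 0 0 25.5; 0 0 0 34; 0 0 0 42.5"

```text
t: 12.1
eef_pos: [0.6274, 0.0373, 0.1446]
tool_rot: [0.0, 0.988, 0.155, 0.0]
contact_force: [-0.8, -1.2, -0.8]
gripper_width: 0.603
grasp_force: 0.9
```

Request:
send_rows:
  deltas: "0 0 0 8.5; 0 0 0 17; 0 0 0 25.5; 0 0 0 34; 0 0 0 42.5"

```text
t: 12.6
eef_pos: [0.6281, 0.0372, 0.1449]
tool_rot: [0.0, 0.977, -0.214, 0.001]
contact_force: [0.6, -1.8, -1.5]
gripper_width: 0.602
grasp_force: 1.0
```

```bash
python3 -c "
from h import *
print(bot.get_obs()['q'].round(2) if hasattr(bot.get_obs()['q'],'round') else bot.get_obs()['q'])
to(0,0,.144,192)"
```

```text
[-0.09  0.5  -0.09  1.75  0.06  0.89 -2.21]
t 12.6 press xy [0.5 0.3] z 0.1449 yawp -12.6 F [ 0.6 -1.8 -1.5] M [-0.33 -0.28  0.02] q7 -2.21 w 0.6
delta [-0.0005  0.0004  0.0009] spin 155.4
```

Request:
send_rows:
  deltas: "0 0 0 8.5; 0 0 0 17; 0 0 0 25; 0 0 0 30; 0 0 0 30"

```text
t: 13.1
eef_pos: [0.6278, 0.0375, 0.1448]
tool_rot: [-0.0, 0.89, -0.457, 0.001]
contact_force: [1.1, -0.9, -0.5]
gripper_width: 0.601
grasp_force: 0.4
```

Request:
send_rows:
  deltas: "0 0 0 -2; 0 0 -0.015 -4; 0 0 -0.035 -4; 0 0 -0.035 -12; 0 0 -0.035 -20"

```text
t: 13.6
eef_pos: [0.628, 0.0381, 0.1807]
tool_rot: [-0.001, 0.957, -0.291, 0.001]
contact_force: [0.5, -0.4, -0.5]
gripper_width: 0.602
grasp_force: 0.0
```

```bash
python3 -c "
from h import *
to(0,0,.179,0)"
```

```text
t 13.6 press xy [0.3 1.2] z 0.1807 yawp -21.73 F [ 0.5 -0.4 -0.5] M [ 0.05 -0.02  0.06] q7 -2.34 w 0.6
delta [0.0002 0.0012 0.0017] spin -21.7
```

Request:
send_rows:
  deltas: "0 0 0 -8.5; 0 0 0 -17; 0 0 0 -25.5; 0 0 0 -34; 0 0 0 -42.5"

```text
t: 14.1
eef_pos: [0.6275, 0.0379, 0.1799]
tool_rot: [-0.0, 0.997, 0.076, 0.0]
contact_force: [0.4, 0.3, 0.2]
gripper_width: 0.601
grasp_force: 0.0
```

Request:
send_rows:
  deltas: "0 0 0 -8.5; 0 0 0 -17; 0 0 0 -25.5; 0 0 0 -34; 0 0 0 -42.5"

```text
t: 14.6
eef_pos: [0.6275, 0.0378, 0.1799]
tool_rot: [0.0, 0.902, 0.432, 0.0]
contact_force: [1.1, -0.0, -1.1]
gripper_width: 0.603
grasp_force: 0.0
```

Request:
send_rows:
  deltas: "0 0 0 -8.5; 0 0 0 -17; 0 0 0 -25.5; 0 0 0 -34; 0 0 0 -42.5"

```text
t: 15.1
eef_pos: [0.6275, 0.0378, 0.1799]
tool_rot: [0.0, 0.684, 0.73, 0.0]
contact_force: [-0.8, 0.3, -0.7]
gripper_width: 0.605
grasp_force: 0.0
```

Request:
send_rows:
  deltas: "0 0 0 -8.5; 0 0 0 -17; 0 0 0 -25.5; 0 0 0 -34; 0 0 0 -42.5"

```text
t: 15.6
eef_pos: [0.6276, 0.0377, 0.18]
tool_rot: [0.0, 0.373, 0.928, 0.0]
contact_force: [-0.6, -0.5, -0.5]
gripper_width: 0.6
grasp_force: 0.0
```

```bash
cat >> h.py <<'E'
def wing(p):
    W=cloud(p); rr=np.linalg.norm(W[...,:2]-AX,axis=-1)
    m=(rr<.042)&(rr>.018)&(W[...,2]>.135)&(W[...,2]<.165)
    d=W[m][:,:2]-AX; a=np.angle(np.mean(np.exp(2j*np.arctan2(d[:,1],d[:,0]))))/2
    print('wing az press',m.sum(),round(np.degrees(a)-YAW,1), 'ztop',np.percentile(W[m][:,2],97) if m.any() else '')
E
python3 - <<'E'
from h import *
wing(shot('wrist')); wing(shot('side'))
to(0,0,.1425,153)
E
```

```text
wing az press 1658 13.2 ztop 0.15935783044216992
wing az press 187 13.2 ztop 0.1584961538527704
t 15.7 press xy [-0.1  0.5] z 0.1797 yawp 147.96 F [ 0.2 -0.5 -0. ] M [-0.03 -0.03  0.01] q7 0.31 w 0.6
delta [-0.0004 -0.0004  0.0372] spin -5.0
```

Request:
send_rows:
  deltas: "0 0 0.015 -5; 0 0 0.025 -5; 0 0 0.037 -5; 0 0 0.037 -2; 0 0 0.037 6"

```text
t: 16.2
eef_pos: [0.6269, 0.0373, 0.1413]
tool_rot: [-0.001, 0.428, 0.904, -0.0]
contact_force: [0.3, 0.6, -0.3]
gripper_width: 0.602
grasp_force: 0.0
```

Request:
send_rows:
  deltas: "0 0 0 8.5; 0 0 0 17; 0 0 0 25.5; 0 0 0 34; 0 0 0 42.5"

```text
t: 16.7
eef_pos: [0.627, 0.0365, 0.1418]
tool_rot: [0.0, 0.727, 0.686, -0.001]
contact_force: [0.6, -2.2, -0.9]
gripper_width: 0.601
grasp_force: 0.9
```

Request:
send_rows:
  deltas: "0 0 0 8.5; 0 0 0 17; 0 0 0 25.5; 0 0 0 34; 0 0 0 42.5"

```text
t: 17.2
eef_pos: [0.627, 0.037, 0.1418]
tool_rot: [0.0, 0.927, 0.376, -0.001]
contact_force: [0.8, -0.5, -0.7]
gripper_width: 0.599
grasp_force: 0.9
```

Request:
send_rows:
  deltas: "0 0 0 8.5; 0 0 0 17; 0 0 0 25.5; 0 0 0 34; 0 0 0 42.5"

```text
t: 17.7
eef_pos: [0.6276, 0.0372, 0.1421]
tool_rot: [0.0, 1.0, 0.015, 0.0]
contact_force: [0.7, -1.1, -2.3]
gripper_width: 0.604
grasp_force: 1.0
```

Run:
```python
from h import *
to(0,0,.1425,153)
```

```text
t 17.7 press xy [0.  0.3] z 0.1421 yawp 13.78 F [ 0.7 -1.1 -2.3] M [-0.1  -0.3   0.03] q7 -1.77 w 0.6
delta [-0.0001  0.0002 -0.0004] spin -139.2
```

Request:
send_rows:
  deltas: "0 0 0 8.5; 0 0 0 17; 0 0 0 25.5; 0 0 0 34; 0 0 0 42.5"

```text
t: 18.2
eef_pos: [0.6277, 0.0369, 0.1422]
tool_rot: [0.0, 0.937, -0.349, 0.001]
contact_force: [1.3, -1.7, -1.4]
gripper_width: 0.601
grasp_force: 0.9
```

Request:
send_rows:
  deltas: "0 0 0 8; 0 0 0 8; 0 0 0 4; 0 0 -0.015 4; 0 0 -0.038 4"

```text
t: 18.7
eef_pos: [0.6263, 0.0376, 0.1802]
tool_rot: [0.001, 0.926, -0.377, -0.001]
contact_force: [0.9, 0.6, 0.2]
gripper_width: 0.6
grasp_force: 0.0
```

Request:
send_rows:
  deltas: "0 0 0 -8.5; 0 0 0 -17; 0 0 0 -25.5; 0 0 0 -34; 0 0 0 -42.5"

```text
t: 19.2
eef_pos: [0.6277, 0.0375, 0.1818]
tool_rot: [-0.0, 1.0, -0.013, 0.001]
contact_force: [-0.2, -0.3, -0.5]
gripper_width: 0.6
grasp_force: 0.0
```

Request:
send_rows:
  deltas: "0 0 0 -8.5; 0 0 0 -17; 0 0 0 -25.5; 0 0 0 -34; 0 0 0 -42.5"

```text
t: 19.7
eef_pos: [0.6277, 0.0374, 0.1817]
tool_rot: [0.0, 0.937, 0.351, 0.0]
contact_force: [-0.2, 1.1, 0.1]
gripper_width: 0.596
grasp_force: 0.0
```

Request:
send_rows:
  deltas: "0 0 0 -8.5; 0 0 0 -17; 0 0 0 -25.5; 0 0 0 -34; 0 0 0 -42.5"

```text
t: 20.2
eef_pos: [0.6277, 0.0372, 0.1817]
tool_rot: [0.001, 0.746, 0.666, 0.0]
contact_force: [-0.3, 0.4, -0.4]
gripper_width: 0.598
grasp_force: 0.0
```

Request:
send_rows:
  deltas: "0 0 0 -8.5; 0 0 0 -17; 0 0 0 -25.5; 0 0 0 -34; 0 0 0 -42.5"

```text
t: 20.7
eef_pos: [0.6277, 0.0372, 0.1817]
tool_rot: [0.001, 0.454, 0.891, -0.0]
contact_force: [1.0, -0.1, 0.5]
gripper_width: 0.605
grasp_force: 0.0
```

Run:
```python
from h import *
wing(shot('wrist')); wing(shot('side'))
to(0,0,.1415,157)
```

```text
wing az press 1685 19.6 ztop 0.15741427520309698
wing az press 185 20.2 ztop 0.1574903818695641
t 20.8 press xy [0.2 0.1] z 0.1814 yawp 137.81 F [-0.4 -0.6  0.1] M [0.02 0.05 0.04] q7 0.18 w 0.6
delta [ 0.0001 -0.0002  0.0399] spin -19.2
```

Request:
send_rows:
  deltas: "0 0 0 -8.5; 0 0 0 -17; 0 0 0 -20; 0 0 0.02 -20; 0 0 0.04 -20"

```text
t: 21.3
eef_pos: [0.6282, 0.0372, 0.1413]
tool_rot: [0.001, 0.297, 0.955, 0.0]
contact_force: [0.1, -1.0, -0.8]
gripper_width: 0.597
grasp_force: 0.0
```

Request:
send_rows:
  deltas: "0 0 0 0; 0 0 0 8; 0 0 0 16; 0 0 0 24; 0 0 0 32"

```text
t: 21.8
eef_pos: [0.628, 0.0366, 0.1418]
tool_rot: [0.001, 0.551, 0.835, -0.0]
contact_force: [-0.5, -1.8, -1.0]
gripper_width: 0.6
grasp_force: 0.9
```

Request:
send_rows:
  deltas: "0 0 0 8; 0 0 0 16; 0 0 0 24; 0 0 0 32; 0 0 0 38"

```text
t: 22.3
eef_pos: [0.6277, 0.0367, 0.1419]
tool_rot: [0.001, 0.792, 0.61, 0.0]
contact_force: [-0.0, -1.4, -1.4]
gripper_width: 0.603
grasp_force: 0.8
```

Run:
```python
from h import *
to(0,0,.1415,157)
```

```text
t 22.3 press xy [ 0.3 -0.2] z 0.1419 yawp 87.3 F [-0.  -1.4 -1.4] M [-0.35  0.15  0.05] q7 -0.61 w 0.6
delta [ 0.0002 -0.0003  0.0004] spin -69.7
```

Now I'll go slowly into the clamp.

Request:
send_rows:
  deltas: "0 0 0 3; 0 0 0 6; 0 0 0 9; 0 0 0 12; 0 0 0 15"

```text
t: 22.8
eef_pos: [0.6274, 0.0366, 0.1418]
tool_rot: [0.001, 0.864, 0.503, -0.0]
contact_force: [-0.9, -1.4, -0.8]
gripper_width: 0.601
grasp_force: 1.3
```

Request:
send_rows:
  deltas: "0 0 0 2; 0 0 0 4; 0 0 0 6; 0 0 0 8; 0 0 0 10"

```text
t: 23.3
eef_pos: [0.6272, 0.0365, 0.1418]
tool_rot: [0.001, 0.905, 0.426, -0.0]
contact_force: [-2.1, -3.4, 0.8]
gripper_width: 0.601
grasp_force: 2.3
```

Run:
```python
from h import *
to(0,0,.1415,157)
```

```text
t 23.3 press xy [-0.2 -0.6] z 0.1418 yawp 62.53 F [-2.1 -3.4  0.8] M [-0.51  0.41  0.14] q7 -0.99 w 0.6
delta [ 0.0006 -0.0001  0.0003] spin -94.5
```

Request:
send_rows:
  deltas: "0 0 0 2; 0 0 0 4; 0 0 0 5; 0 0 0 6; 0 0 0 7"

```text
t: 23.8
eef_pos: [0.6271, 0.037, 0.1411]
tool_rot: [0.0, 0.928, 0.371, -0.0]
contact_force: [-3.3, -3.6, 4.0]
gripper_width: 0.601
grasp_force: 3.1
```

Request:
send_rows:
  deltas: "0 0 0 1; 0 0 0 2; 0 0 0 3; 0 0 0 4; 0 0 0 5"

```text
t: 24.3
eef_pos: [0.6272, 0.0374, 0.1407]
tool_rot: [0.0, 0.944, 0.331, -0.0]
contact_force: [-4.0, -3.6, 4.2]
gripper_width: 0.599
grasp_force: 3.6
```

Run:
```python
from h import *
to(0,0,.1415,157)
```

```text
t 24.3 press xy [-0.4  0.4] z 0.1407 yawp 50.72 F [-4.  -3.6  4.2] M [-0.51  0.87  0.23] q7 -1.18 w 0.6
delta [-0.      0.0006 -0.0008] spin -106.3
```

Request:
send_rows:
  deltas: "0 0 0 1; 0 0 0 2; 0 0 0 3; 0 0 0 4; 0 0 0 5"

```text
t: 24.8
eef_pos: [0.6272, 0.0375, 0.1407]
tool_rot: [0.0, 0.957, 0.29, -0.0]
contact_force: [-4.0, -2.5, 4.3]
gripper_width: 0.603
grasp_force: 4.2
```

Request:
send_rows:
  deltas: "0 0 0 1; 0 0 0 2; 0 0 0 3; 0 0 0 4; 0 0 0 5"

```text
t: 25.3
eef_pos: [0.6273, 0.0374, 0.1407]
tool_rot: [0.0, 0.969, 0.247, -0.0]
contact_force: [-4.4, -3.3, 4.5]
gripper_width: 0.602
grasp_force: 4.7
```

Run:
```python
from h import *
to(0,0,.1415,157)
```

```text
t 25.3 press xy [-0.3  0.4] z 0.1407 yawp 40.73 F [-4.4 -3.3  4.5] M [-0.52  0.79  0.24] q7 -1.33 w 0.6
delta [-0.0001  0.0005 -0.0008] spin -116.3
```

Run:
```python
from h import *
p=shot('wrist','w5.png'); cv2.imwrite('pics/w5.png',p['img'][150:450,100:500,::-1])
W=cloud(p); rr=np.linalg.norm(W[...,:2]-AX,axis=-1)
q=shot('side'); wing(p); wing(q)
cv2.imwrite('pics/s5.png',cv2.resize(q['img'][180:320,230:380,::-1],None,fx=4,fy=4))
```

```text
wing az press 5225 -65.4 ztop 0.16399742880519
wing az press 237 -53.2 ztop 0.16404701557163331
```

View pics/w5.png

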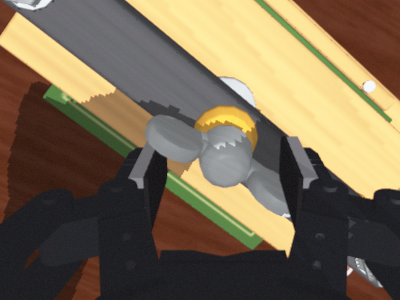

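The crop shows the wings from (150,135) to (290,205), with both fingers pressing on their flanks. I'll back off and measure the released angle.

Request:
send_rows:
  deltas: "0 0 0 -8; 0 0 0 -16; 0 0 0 -22; 0 0 -0.02 -22; 0 0 -0.04 -22"

```text
t: 25.9
eef_pos: [0.6278, 0.0387, 0.1804]
tool_rot: [-0.001, 0.904, 0.428, 0.001]
contact_force: [0.6, 0.1, 1.0]
gripper_width: 0.598
grasp_force: 0.0
```

Run:
```python
from h import *
to(0,0,.14,60)
p=shot('wrist'); wing(p); wing(shot('side')); 
cv2.imwrite('pics/w6.png',p['img'][:,:,::-1])
```

```text
t 25.9 press xy [-0.1  1.7] z 0.1804 yawp 62.8 F [0.6 0.1 1. ] M [-0.02 -0.02  0.01] q7 -0.98 w 0.6
delta [-0.0016  0.0009  0.0404] spin 2.8
wing az press 1590 -53.9 ztop 0.15674676337163135
wing az press 84 -52.6 ztop 0.1570427609505244
```

View pics/w6.png

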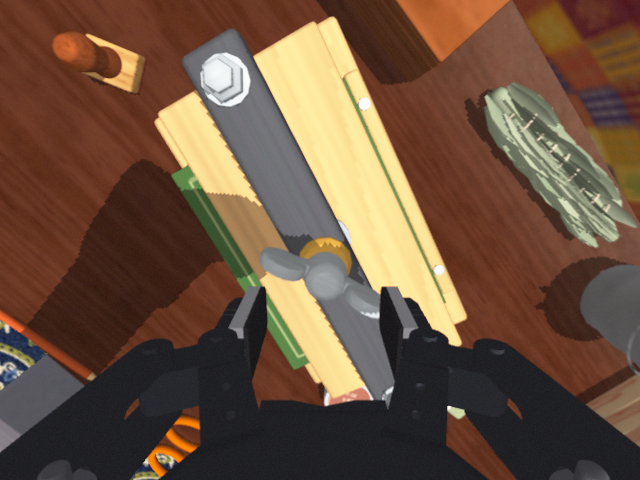

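The wings rest at about −53° in the press frame, which matches the tight angle of about 15.0 rad. I'll raise clear and verify.

Request:
send_rows:
  deltas: "0 0 -0.04 0; 0 0 -0.08 0; 0 0 -0.12 0; 0 0 -0.12 0; 0 0 -0.12 0"

```text
t: 26.5
eef_pos: [0.6281, 0.0383, 0.301]
tool_rot: [0.0, 0.904, 0.428, 0.001]
contact_force: [-0.5, -0.3, 0.2]
gripper_width: 0.6
grasp_force: 0.0
```

Run:
```python
from h import *
to(0,0,.3,60)
p=shot('wrist'); wing(p); q=shot('side')
wing(q)
for s in(p,q):
  for n in('stamp','tin','soap','book'):
    for r in bot.landmark_of(s,n)[:1]: print(n,np.round(r['xyz'],4),round(r['confidence'],2))
w=cloud(p); hsv=cv2.cvtColor(p['img'],cv2.COLOR_RGB2HSV)
z=w[...,2]; k=(abs(w[...,0]-.55)<.09)&(abs(w[...,1]-.045)<.13)&(abs(z-.048)<.008)&(hsv[...,0]>45)&(hsv[...,0]<95)&(hsv[...,1]>60)
print(k.sum(), rect(w[k][:,:2]))
```

```text
t 26.5 press xy [0.4 1.4] z 0.301 yawp 62.8 F [-0.5 -0.3  0.2] M [ 0.    0.04 -0.02] q7 -0.94 w 0.6
delta [-0.0014  0.0003  0.001 ] spin 2.8
wing az press 548 -53.1 ztop 0.1569415859625552
wing az press 83 -52.3 ztop 0.15697386202703756
stamp [ 0.5782  0.2478 -0.0018] 0.63
tin [ 0.5288 -0.1301 -0.0007] 0.76
soap [ 6.214e-01 -1.762e-01 -5.000e-04] 0.93
stamp [ 0.5735  0.2489 -0.0008] 0.68
tin [ 0.5228 -0.1274 -0.0026] 0.51
soap [ 0.6212 -0.1761 -0.0008] 0.37
book [0.625  0.0358 0.1136] 0.41
1956 ((553.818115234375, 51.968631744384766), (198.2363739013672, 18.054218292236328), 77.9086685180664)
```

```bash
python3 -c "
from station import bot
print(bot.hand_in())"
```

```text
the job is handed in; nothing more can be done
None
```

I handed in the job at about 27 s. The book is square against the back stop, and the screw has settled at its tight angle (about 15 rad by camera), so the board clamps the book. The stamp, tin and soap read where they started, within measurement error.

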